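# Brace the jar, unscrew its lid and hold it above

## Task

The lid of the square glass jar of hazelnuts is tight: set the closed jar squarely down in the socket of the orange-lipped jar brace, right to the bottom. Then unscrew the blue lid (counter-clockwise seen from above) until its white line meets the red dot on the jar's shoulder and the thread lets go, not far beyond, and lift it straight up just clear of the jar. Finish while still holding the lid level, a finger's breadth or two above the jar's mouth, with the jar left standing in the brace and the tumbler, shaker and fish tin undisturbed.

Things in the scene. Friction and masses are not known exactly. Their poses are not given: they have to be found in the camera images.
- jar: Square clear glass jar of brown hazelnuts, loose, 0.3 to 0.6 kg, 66 x 66 mm, 92 mm high to its flat shoulder, with a round neck 40 mm across. Origin: centre of the underside; z up; x, y square to its sides. A red dot (9 mm) lies on the shoulder in the +x+y corner. Standing free, the jar turns along with its tight lid. Closed, it can be lifted by the lid (2 mm of play up and down).
- lid: Round blue screw lid, 40 g, 58 mm across, 28 mm high, ribbed sides; closed, it spans 104 to 132 mm above the jar's underside, 12 mm above the shoulder. Origin: centre of its lower edge; z up, its axis. A white line runs over its top and down its side at -0.515 rad from its x axis. Closed, its x axis is parallel to the jar's; unscrewed by 1.3 rad its line points to the red dot.
- thread (a joint): How far the thread is unscrewed, rad: 0 closed, positive counter-clockwise from above, at most 2.0. Follows the lid's turn relative to the jar with 0.07 rad of play. The lid is locked to the jar until 1.1 and lifts straight off from there; 1.3 is at the red dot, over 1.75 too far. Takes about 0.35 N m to turn; stays where it is left.
- brace: Jar brace fixed on the worktop: grey plate 124 x 124 x 8 mm with a square socket, its mouth flared by an orange lip. Origin: centre of the underside; z up; x and y square to the socket's walls.
- brace_floor (a point): Centre of the socket's floor, 8 mm above the worktop, axes as the brace. The socket is 72 mm square (3 mm of play on each side of the jar); its straight walls rise 22 mm above this point and the flared lip widens to about 96 mm at 38 mm above it. The jar fits in any of its four quarter turns.
- jar_mouth (a point): Centre of the jar's mouth, on its rim, 128 mm above the jar's underside, axes as the jar.
- tumbler: Clear glass tumbler, 81 mm across, 92 mm high, bystander. Origin: centre of the underside.
- shaker: Grey salt shaker, 44 mm across, 90 mm high, bystander. Origin: centre of the underside.
- fish_tin: Flat fish tin, 63 x 105 x 25 mm, bystander. Origin: centre of the underside.
Mind the look-alikes: they are no part of the job. What is meant by the lid is not pink, and is the smaller of those in its own colour.

How it is judged:
By the outcome, as a careful person would: the job done as asked, in the order asked, and still so for the second after the job is handed in, while the arm keeps its last pose, push and grip.
It also fails if it takes over 45 s, if anything falls off the work surface, if the arm or the gripper's body presses on something with over 40 N, if the wrist force passes 120 N, or if a joint passes its speed limit or range.

## Robot

A 6-joint arm with a two-finger parallel gripper is mounted at the origin on a cart in front of the work surface, level with it; the furniture and walls round the work are solid. World frame = base frame: x ahead of the robot, y to its left, z up, the work surface at z = 0. Lengths are in m, angles in degrees, forces in N, time in s.
With the tool pointing down it reaches from about 0.375 to 0.975 m from the base axis. Payload 3.8 kg.
Tool frame: the origin (TCP) lies between the finger pads; the fingertips stand 17 mm ahead of it and the grasp point (between the pads) lies 2 mm behind it (r.tips_ahead is the distance from the TCP to the fingertips, in m); z points along the fingers, y is the line along which they close (so a half turn about z gives the same grasp; the last joint's range is limited). The gripper opens to 88 mm and grips with 3 to 60 N. Pads are 18 mm wide; open, the fingers measure 123 mm over their backs; the gripper's body (75 mm by 187 mm) begins 45 mm behind the grasp point.
Start: joints at [-71.041, 15.12, 91.902, -0, 72.978, -2.114], TCP at [0.243, -0.63, 0.256] pointing down, gripper open.
Joint ranges: [-150.88, 150.88], [-54.13, 125.18], [17.81, 147.31], [-75.09, 255.09], [0, 152.58], [-146.25, 146.25]. Speed limits (degrees/s): [147.25, 147.25, 180, 180, 180, 180].

## Interface

Orientations are given as [roll, pitch, yaw] about the fixed x, y, z axes, in that order (R = Rz(yaw) Ry(pitch) Rx(roll)).
In Python, from station import get_obs, viewer, r gives the robot as it stands.
- The arm moves only by the shell command python3 -m handwheel 'ROWS' [FORCE]. ROWS is JSON, a list of rows, each a list of 3 entries, a list of its own where there are three numbers: the gripper's target within -1 to 1 (fully open at 1, half-way at 0, shut at -1), then the shift along the tool's x, y, z in m, then the turn, a rotation vector about the tool's x, y, z in rad. A call has exactly 5 rows; each row is the pose to reach, as a shift and turn from the pose commanded when the call began, along the tool's axes at that moment; what a row does not reach only later rows make up. A row lasts 1/12 s, in which the tool goes at most 41.7 mm and 7.16 degrees, less where a joint would pass 70% of its speed; a pose out of reach is approached as far as the arm can. A call with a gripper value outside its range is refused whole. The fingers move at their own pace and stop on an object; FORCE is the grip in N (left out, the last holds). Time passes only in rows, so rows that repeat a pose let the fingers close, or fill a call up. It gives the time, the measured TCP pose, the force, the opening and the grip force at its end, in the units of the state.
- get_obs(): the state, without advancing time (a new reading comes with each control period).
- viewer.camera(name): name is "side" or "top" or "wrist"; returns (picture, depth): 480x640x3 uint8, red, green, blue; 480x640 float32, m along the optical axis (not along the pixel's ray), 0 where there is no reading.
- viewer.camera_params(name): a dict with "K" (3x3 intrinsics, pixels), "eye" and "orientation" of the camera in the world. Camera axes: x right, y up, looking along -z (the intrinsics and any distortion apply to the point x, -y, -z); pixel columns grow to the right and rows downward; lengths in m; the calibration is good to about 2 mm. The wrist camera is an equidistant fisheye: a pixel r from the principal point sees the ray r / f radians off the axis. A picture is of the moment at which its call begins: read the wrist's pose just before it. camera_params takes no time and is no camera call; for the wrist camera it gives the pose at the moment of the call.
- r.close_job(): hands the job in; it is judged then, once.
The state is a dict: "t": time; "joint_positions": joint angles; "joint_vel": joint speeds; "tau": joint torques, N m; "tcp_pos": TCP position; "tool_rot": TCP orientation; "contact_force": force on the tool from outside, world axes, zero at the start; "wrist_torque": the same for the moment, N m; "gripper_width": opening from 0.0 (shut) to 1.0 (fully open); "grasp_force": force on a finger pad.
Only numpy, scipy, OpenCV 4.12 (cv2) and the standard library are available. Lean on these libraries where they do the work, as an engineer would, in place of code of your own. Each camera call takes 0.05 s, during which the arm holds its last target. There are 200 camera calls.

## Working session

There is one attempt and no reset: what is moved stays moved. The work goes in short steps, Python scripts to look and compute and a shell command to move; the robot and the scene stay as the last step left them, time stands still between calls to the robot, and variables do not carry over. Pictures are saved under pics/ and viewed, at most 10 in all, crops included, and the job is handed in when it is done.

```bash
mkdir -p pics; ls; cat > h.py <<'E'
import numpy as np,cv2
from station import get_obs,viewer,r
def shot(n):
    p=viewer.camera_params(n); im,d=viewer.camera(n); np.savez('pics/'+n+'.npz',im=im,d=d,K=p['K'],eye=p['eye'],ori=np.array(p['orientation'])); return im,d,p
E
python3 - <<'E'
from h import *
for n in ('top','side'):
    im,d,p=shot(n); cv2.imwrite(f'pics/{n}1.png',im[:,:,::-1]); print(n,p,d.min(),d.max())
print(get_obs())
E
```

```text
pics
top {'K': array([[488.69763695,   0.        , 319.25858261],
       [  0.        , 488.69763695, 231.55626841],
       [  0.        ,   0.        ,   1.        ]]), 'eye': array([ 0.27903151, -0.05130347,  1.35950957]), 'orientation': array([ 12.33974715,   0.29302774, -86.01019041])} 0.0 2.5992322
side {'K': array([[477.90212515,   0.        , 321.64545578],
       [  0.        , 477.90212515, 233.8245044 ],
       [  0.        ,   0.        ,   1.        ]]), 'eye': array([0.75195218, 0.4204872 , 1.03824329]), 'orientation': array([ 27.77014474,  -0.7979717 , 154.2370891 ])} 0.0 2.6773472
{'t': 0.1, 'joint_positions': array([-7.10404939e+01,  1.51653402e+01,  9.19740030e+01, -1.04377010e-04,
        7.29754242e+01, -2.11310949e+00]), 'joint_vel': array([ 0.02166533,  0.05138372, -0.15053749, -0.01864336,  0.0802339 ,
        0.05693782]), 'tau': array([ 2.01446996e-04, -5.03618217e+01, -3.58070648e+01,  7.31356605e-02,
        2.33570533e-02, -4.33761716e-05]), 'tcp_pos': array([ 0.24251074, -0.62928541,  0.25450118]), 'tool_rot': array([-1.79885307e+02, -4.13206803e-03,  2.10726421e+01]), 'contact_force': array([-0.70825227, -0.02650124,  0.16995182]), 'wrist_torque': array([ 0.01205502, -0.00887536, -0.02512409]), 'grasp_force': 0.0, 'gripper_width': 1.0011641354372274}
```

View pics/top1.png

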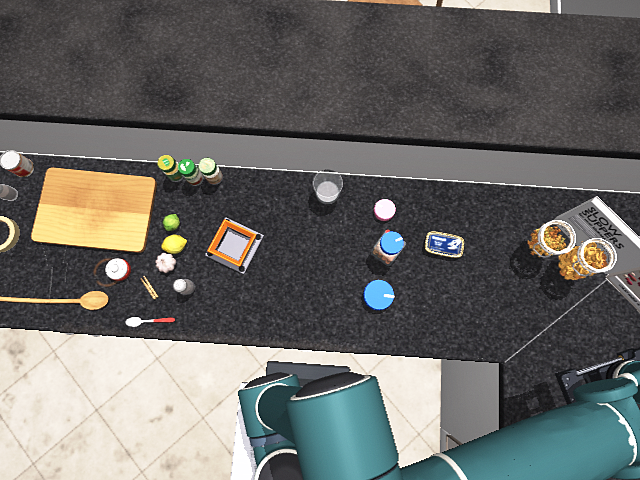

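View pics/side1.png

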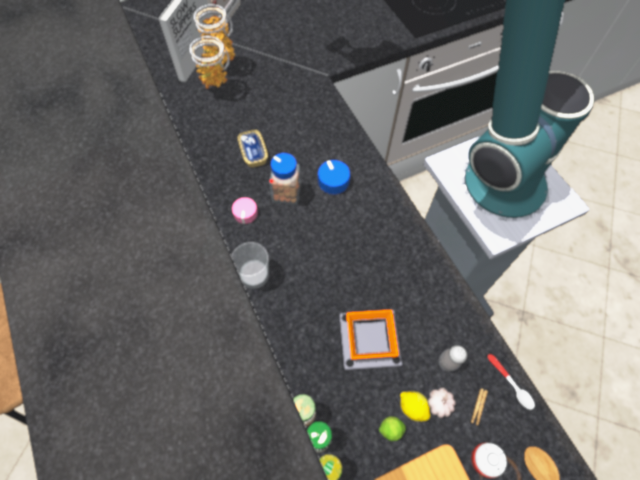

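Candidates for the lid in the top view are the blue disc at (392,243) on the nut jar, a larger blue disc lying at (379,295), and a pink one at (385,210). The one on the nut jar is blue, smaller, and fits. In the side view they are at (284,165), (334,177) and (245,210). The brace is at (235,245) top and (371,335) side. Next I measure from both views and make one crop to confirm.

```bash
cat >> h.py <<'E'
from scipy.spatial.transform import Rotation as R
def rot(o): return R.from_euler('xyz',o,degrees=True).as_matrix()
def ray(p,uv):
    K=p['K']; o=p['orientation'] if 'orientation' in p else p['ori']
    v=np.array([(uv[0]-K[0,2])/K[0,0],-(uv[1]-K[1,2])/K[1,1],-1.]); return rot(o)@v
def atz(p,uv,z):
    v=ray(p,uv); e=p['eye']; return e+v*(z-e[2])/v[2]
def tri(p1,u1,p2,u2):
    a=ray(p1,u1);b=ray(p2,u2);a/=np.linalg.norm(a);b/=np.linalg.norm(b)
    s=np.linalg.lstsq(np.c_[a,-b],p2['eye']-p1['eye'],rcond=None)[0]
    A=p1['eye']+a*s[0];B=p2['eye']+b*s[1];return (A+B)/2,np.linalg.norm(A-B)
def cloud(p,im,d):
    K=p['K'];v,u=np.mgrid[:480,:640]; P=np.stack([(u-K[0,2])/K[0,0]*d,-(v-K[1,2])/K[1,1]*d,-d],-1)
    o=p['orientation'] if 'orientation' in p else p['ori']
    W=P@rot(o).T+p['eye']; W[d==0]=np.nan; return W
E
python3 - <<'E'
from h import *
D={n:dict(np.load(f'pics/{n}.npz')) for n in('top','side')}
W={n:cloud(D[n],D[n]['im'],D[n]['d']) for n in D}
hsv={n:cv2.cvtColor(D[n]['im'],cv2.COLOR_RGB2HSV) for n in D}
def comp(n,mask):
    k,l,s,c=cv2.connectedComponentsWithStats(mask.astype(np.uint8))
    for i in range(1,k):
        if s[i,4]>60:
            w=W[n][l==i]; print(n,'c',c[i].round(1),'area',s[i,4],'med',np.nanmedian(w,0).round(3),'z95',np.nanpercentile(w[:,2],90).round(3))
            t=w[w[:,2]>np.nanpercentile(w[:,2],90)-.008]; print('   top lo/hi',np.nanpercentile(t,2,0).round(3),np.nanpercentile(t,98,0).round(3))
for n in D:
    h=hsv[n]; print('blue'); comp(n,(h[...,0]>98)&(h[...,0]<118)&(h[...,1]>170)&(h[...,2]>90))
    print('orange'); m=(h[...,0]>4)&(h[...,0]<14)&(h[...,1]>200)&(h[...,2]>120); comp(n,m)
    k,l,s,c=cv2.connectedComponentsWithStats(m.astype(np.uint8)); i=1+np.argmax(s[1:,4])
    w=W[n][l==i]; w=w[np.isfinite(w[:,0])]; 
    t=w[w[:,2]>.036]; q=cv2.minAreaRect((t[:,:2]*1000).astype(np.float32)); print('brace rect',q,'zmax',np.percentile(w[:,2],98))
pts={'tum':(328,187),'shaker':(183,286),'tin':(445,244),'pink':(385,210),'wallfoot':(330,172),'wallup':(330,150),'wall top':(330,118)}
for k,u in pts.items(): print(k,W['top'][u[1],u[0]].round(3))
a=cv2.resize(D['top']['im'][195:320,330:440],None,fx=4.5,fy=4.5,interpolation=cv2.INTER_CUBIC)[:560,:]
b=cv2.resize(D['side']['im'][140:230,225:290+70],None,fx=2.3,fy=2.3,interpolation=cv2.INTER_CUBIC)
c=np.zeros((560,a.shape[1]+b.shape[1],3),np.uint8);c[:a.shape[0],:a.shape[1]]=a;c[:b.shape[0],a.shape[1]:]=b
print(c.shape);cv2.imwrite('pics/crop1.png',c[:,:,::-1])
E
```

```text
blue
top c [447.4 245.9] area 97 med [ 0.553 -0.381  0.023] z95 0.026
   top lo/hi [ 0.537 -0.406  0.018] [ 0.575 -0.365  0.027]
orange
top c [230.9 235.3] area 252 med [0.547 0.226 0.041] z95 0.047
   top lo/hi [0.473 0.16  0.039] [0.575 0.268 0.05 ]
brace rect ((520.3831176757812, 213.89541625976562), (91.44636535644531, 91.22469329833984), 68.77783203125) zmax 0.04954482593143732
blue
side c [283.6 165.2] area 453 med [ 0.532 -0.204  0.13 ] z95 0.133
   top lo/hi [ 0.507 -0.236  0.126] [ 0.559 -0.184  0.135]
side c [333.7 177. ] area 807 med [ 0.413 -0.182  0.037] z95 0.04
   top lo/hi [ 0.371 -0.227  0.033] [ 0.443 -0.156  0.041]
orange
brace rect ((0.0, 0.0), (0.0, 0.0), 0.0) zmax 0.035053992035628125
tum [ 0.705 -0.04   0.013]
shaker [0.387 0.32  0.083]
tin [ 0.558 -0.374  0.027]
pink [ 0.643 -0.204  0.029]
wallfoot [ 0.729 -0.043  0.076]
wallup [ 0.756 -0.04   0.169]
wall top [ 0.77  -0.036  0.327]
(560, 805, 3)
```

View pics/crop1.png

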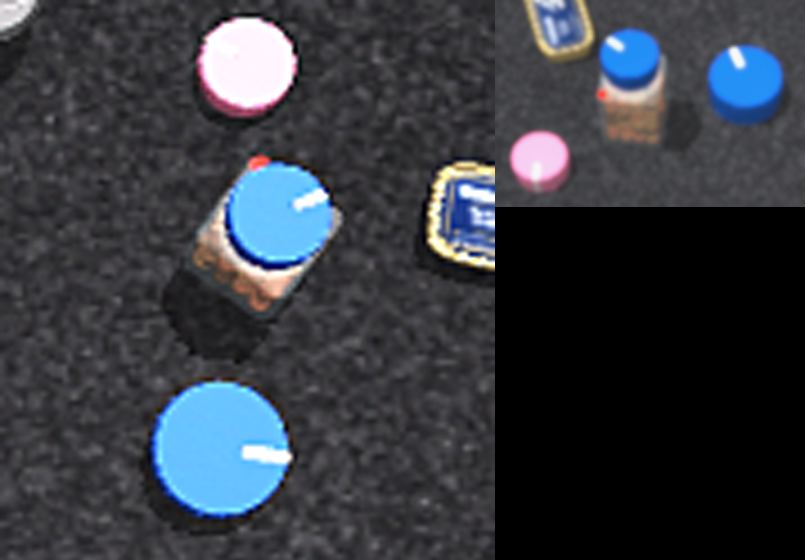

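The crop confirms it. The small blue lid sits on the square nut jar, red dot at the top-left corner and white line pointing right and slightly up. The loose blue disc is larger, and the pink one is excluded. Now I refine the lid by triangulation, along with the line angle and the brace.

```bash
python3 - <<'E'
from h import *
D={n:dict(np.load(f'pics/{n}.npz')) for n in('top','side')}
W={n:cloud(D[n],D[n]['im'],D[n]['d']) for n in D}
def best(n,m,near):
    k,l,s,c=cv2.connectedComponentsWithStats(m.astype(np.uint8))
    i=min((i for i in range(1,k) if s[i,4]>60),key=lambda i:np.hypot(*(c[i]-near))); return l==i
near={'top':(392,243),'side':(284,162)}; E={}
for n in D:
    h=cv2.cvtColor(D[n]['im'],cv2.COLOR_RGB2HSV)
    zt=W[n][...,2]
    v=D[n]['im'][...,2]; m=(h[...,0]>98)&(h[...,0]<118)&(h[...,1]>100)&(v>(215))
    m=best(n,m,near[n]); c=max(cv2.findContours(m.astype(np.uint8),0,2)[0],key=cv2.contourArea); hl=cv2.convexHull(c)
    e=cv2.fitEllipse(hl); E[n]=e[0]; w=W[n][m]
    print(n,e,'depth mean',np.nanmedian(w,0).round(4),'at .132',atz(D[n],e[0],.132).round(4))
    im=D[n]['im'].astype(int); wh=(im.min(2)>190); H=np.zeros(m.shape,np.uint8); cv2.drawContours(H,[hl],-1,1,-1)
    wm=wh&(cv2.dilate(H,np.ones((3,3)))>0); ys,xs=np.nonzero(wm); q=(xs.mean(),ys.mean()); c0=atz(D[n],e[0],.132); w=atz(D[n],q,.132)
    print('  line px',len(xs),np.round(q,1),'angle',np.degrees(np.arctan2(*(w-c0)[[1,0]])),np.hypot(*(w-c0)[:2]))
    rd=(im[...,0]>170)&(im[...,1]<80)&(im[...,2]<90); ys,xs=np.nonzero(rd); k=np.hypot(xs-near[n][0],ys-near[n][1])<35
    w=atz(D[n],(xs[k].mean(),ys[k].mean()),.092); print('  dot',k.sum(),w.round(3),np.degrees(np.arctan2(*(w-c0)[[1,0]])),np.hypot(*(w-c0)[:2]))
print('tri',tri(D['top'],E['top'],D['side'],E['side']))
C={}
for n,b in (('top',(235,245)),('side',(371,335))):
    h=cv2.cvtColor(D[n]['im'],cv2.COLOR_RGB2HSV); m=(h[...,0]>2)&(h[...,0]<16)&(h[...,1]>180)&(h[...,2]>100)
    v,u=np.mgrid[:480,:640]; m&=np.hypot(u-b[0],v-b[1])<45
    hl=cv2.convexHull(np.c_[u[m],v[m]].astype(np.int32)).reshape(-1,2)
    P=np.array([atz(D[n],q,.046)[:2] for q in hl])*1000
    print(n,m.sum(),'rect@.046',cv2.minAreaRect(P.astype(np.float32)),'z98',np.nanpercentile(W[n][m][:,2],[50,90,98]))
    p=cv2.boxPoints(cv2.minAreaRect(hl.astype(np.float32))); C[n]=p.mean(0)
print(C,tri(D['top'],C['top'],D['side'],C['side']))
E
```

```text
top ((391.7635192871094, 241.84713745117188), (21.417835235595703, 23.107276916503906), 113.73062133789062) depth mean [ 0.5309 -0.2116  0.1323] at .132 [ 0.5323 -0.2132  0.132 ]
  line px 20 [397.6 238.9] angle -59.3806979341225 0.017121684371919663
  dot 1 [ 0.572 -0.21   0.092] 4.675697654843598 0.03992412094488759
side ((283.0375671386719, 163.08935546875), (20.115175247192383, 24.275331497192383), 83.94512176513672) depth mean [ 0.5316 -0.2084  0.131 ] at .132 [ 0.5335 -0.2093  0.132 ]
  line px 19 [276.7 158.7] angle -65.15039091374243 0.019608195942019208
  dot 1 [ 0.571 -0.202  0.092] 11.892682470816004 0.037840929839580865
tri (array([ 0.53277062, -0.21344299,  0.12688129]), np.float64(0.0014451930162487823))
top 431 rect@.046 ((518.9535522460938, 212.99354553222656), (102.4869155883789, 99.71240234375), 68.25875091552734) z98 [0.04041325 0.04687933 0.04946862]
side 356 rect@.046 ((521.2742919921875, 216.0579071044922), (104.59487915039062, 100.57461547851562), 68.46351623535156) z98 [0.03636579 0.0432638  0.04598241]
{'top': array([231.35786, 242.66702], dtype=float32), 'side': array([371.54645, 334.19693], dtype=float32)} (array([0.51922603, 0.21540099, 0.03698956]), np.float64(0.0001300514788841796))
```

Lid centre is at about (0.533, -0.211), top z about 0.132. That agrees with the text's 132 mm and is in reach at 0.573 m. Jar yaw is about -35°. The brace centre is (0.520, 0.215), lip about 46 mm, yaw -21.6° mod 90. Moving above the jar.

```bash
python3 -m handwheel '[[1,[0.028,-0.019,0],[0,0,0]],[1,[0.056,-0.038,0],[0,0,0]],[1,[0.084,-0.057,0],[0,0,0]],[1,[0.112,-0.076,0],[0,0,0]],[1,[0.14,-0.095,0],[0,0,0]]]' 50
python3 -m handwheel '[[1,[0.028,-0.019,0],[0,0,0]],[1,[0.056,-0.038,0],[0,0,0]],[1,[0.084,-0.057,0],[0,0,0]],[1,[0.112,-0.076,0],[0,0,0]],[1,[0.14,-0.095,0],[0,0,0]]]'
python3 -m handwheel '[[1,[0.028,-0.019,0],[0,0,0]],[1,[0.056,-0.038,0],[0,0,0]],[1,[0.084,-0.057,0],[0,0,0]],[1,[0.112,-0.076,0],[0,0,0]],[1,[0.14,-0.095,0],[0,0,0]]]'
python3 -m handwheel '[[1,[0,0,0],[0,0,0]],[1,[0,0,0],[0,0,0]],[1,[0,0,0],[0,0,0]],[1,[0,0,0],[0,0,0]],[1,[0,0,0],[0,0,0]]]'
python3 - <<'E'
from h import *
o=get_obs();print(o['t'],o['tcp_pos'],o['tool_rot'],o['joint_positions'])
im,d,p=shot('wrist');print(p);cv2.imwrite('pics/w1.png',im[:,:,::-1])
E
```

```text
t: 0.52
tcp_pos: [0.3395, -0.4893, 0.255]
tool_rot: [-179.9, 0.0, 21.0]
contact_force: [1.5, 0.6, 0.1]
gripper_width: 0.997
grasp_force: 0.0
t: 0.93
tcp_pos: [0.436, -0.3502, 0.2553]
tool_rot: [-180.0, 0.0, 21.1]
contact_force: [0.1, 0.4, -0.0]
gripper_width: 0.999
grasp_force: 0.0
t: 1.35
tcp_pos: [0.5325, -0.2113, 0.2553]
tool_rot: [-180.0, 0.0, 21.1]
contact_force: [-0.3, -0.6, 0.3]
gripper_width: 0.998
grasp_force: 0.0
t: 1.77
tcp_pos: [0.5314, -0.214, 0.2555]
tool_rot: [-180.0, 0.0, 21.0]
contact_force: [0.4, -0.1, 0.3]
gripper_width: 1.001
grasp_force: 0.0
1.7667 [ 0.53141789 -0.21397972  0.25554535] [-1.79997723e+02  2.66742190e-02  2.09752897e+01] [-2.44138784e+01  4.12937746e+00  1.04655579e+02 -1.83661207e-02
  7.12353985e+01  4.46167436e+01]
{'K': array([[371.64829954,   0.        , 313.59706868],
       [  0.        , 371.64829954, 244.69181638],
       [  0.        ,   0.        ,   1.        ]]), 'eye': array([ 0.60659688, -0.18534178,  0.38473584]), 'orientation': array([-1.81746419e+01, -3.43311072e-02, -6.89991901e+01])}
```

View pics/w1.png

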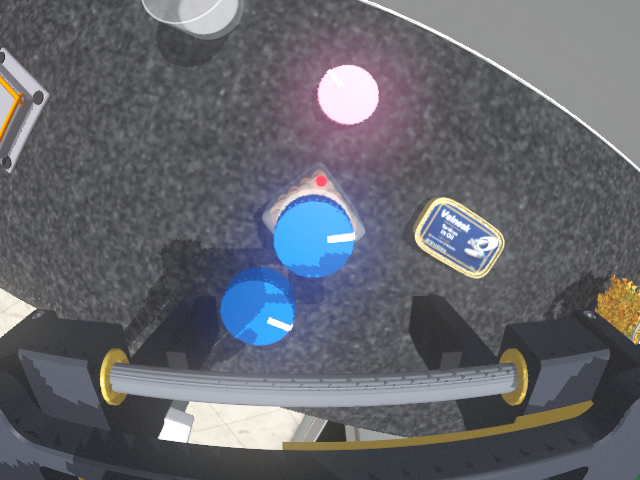

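The wrist view shows the lid around (314,237), the line tip near (352,237), the red dot at (321,181) and the jar's shoulder corners. Measuring with the fisheye model.

```bash
cat >> h.py <<'E'
def fray(p,uv):
    K=p['K'];o=p['orientation'] if 'orientation' in p else p['ori']
    x=np.array([uv[0]-K[0,2],uv[1]-K[1,2]]);rr=np.hypot(*x);t=rr/K[0,0];d=x/max(rr,1e-9)*np.sin(t)
    return rot(o)@np.array([d[0],-d[1],-np.cos(t)])
def fatz(p,uv,z):
    v=fray(p,uv);e=p['eye'];return e+v*(z-e[2])/v[2]
def lidmeas(p,im,near,ztop,zsh,rad=60):
    h=cv2.cvtColor(im,cv2.COLOR_RGB2HSV); v,u=np.mgrid[:480,:640]; N=np.hypot(u-near[0],v-near[1])<rad
    m=(h[...,0]>98)&(h[...,0]<118)&(h[...,1]>150)&(im[...,2]>200)&N
    k,l,s,c=cv2.connectedComponentsWithStats(m.astype(np.uint8));m=l==1+np.argmax(s[1:,4])
    cc=max(cv2.findContours(m.astype(np.uint8),0,2)[0],key=cv2.contourArea);hl=cv2.convexHull(cc)
    P=np.array([fatz(p,q,ztop)[:2] for q in hl.reshape(-1,2)]).astype(np.float32)
    (cx,cy),ax,_=cv2.fitEllipse(P*1000); c0=np.array([cx,cy])/1000; print('lid',c0.round(4),'axes mm',np.round(ax,1))
    H=np.zeros(m.shape,np.uint8);cv2.drawContours(H,[hl],-1,1,-1)
    w=(im.min(2)>180)&(H>0);ys,xs=np.nonzero(w)
    L=np.array([fatz(p,q,ztop)[:2] for q in zip(xs,ys)]);dl=L.mean(0)-c0;print('line ang',np.degrees(np.arctan2(dl[1],dl[0])),len(L),np.hypot(*dl))
    i=im.astype(int);rd=(i[...,0]>150)&(i[...,1]<90)&(i[...,2]<100)&N;ys,xs=np.nonzero(rd)
    if len(xs):
        q=fatz(p,(xs.mean(),ys.mean()),zsh)[:2];dd=q-c0;print('dot',q.round(4),'ang',np.degrees(np.arctan2(dd[1],dd[0])),'r',np.hypot(*dd),len(xs))
    return c0
E
python3 - <<'E'
from h import *
D=dict(np.load('pics/wrist.npz'))
lidmeas(D,D['im'],(314,230),.132,.092)
d=D['d'];print('depth lid',d[237,314],d[237,325])
for uv in ((300,240),(320,250)):
    v=fray(D,uv);ax=rot(D['ori'])@np.array([0,0,-1.]);print((D['eye']+v*d[uv[1],uv[0]]/(v@ax)).round(4))
for uv in ((319,165),(264,217),(365,232)): print(fatz(D,uv,.092).round(4))
E
```

```text
lid [ 0.5332 -0.2134] axes mm [57.5 59.3]
line ang -66.47796682802775 199 0.01907946184982904
depth lid 0.26428032 0.26439095
[ 0.5291 -0.2049  0.1322]
[ 0.5272 -0.2209  0.1324]
[ 0.58   -0.2003  0.092 ]
[ 0.5246 -0.1737  0.092 ]
[ 0.5424 -0.2556  0.092 ]
```

Lid is at (0.5332, -0.2134), 58 mm across, top at 0.132, all matching. Descending and gripping with TCP at 0.117.

```bash
python3 -c "
from h import *
D=dict(np.load('pics/wrist.npz'));q=fatz(D,(321,181),.092)[:2]-[.5332,-.2134];print(np.degrees(np.arctan2(q[1],q[0])),np.hypot(*q))"
python3 -m handwheel '[[1,[0.001,0,0.035],[0,0,0]],[1,[0.002,0,0.07],[0,0,0]],[1,[0.002,0,0.1],[0,0,0]],[1,[0.002,0,0.125],[0,0,0]],[1,[0.002,0,0.139],[0,0,0]]]'
python3 -m handwheel '[[1,[0,0,0],[0,0,0]],[1,[0,0,0],[0,0,0]],[-0.2,[0,0,0],[0,0,0]],[-1,[0,0,0],[0,0,0]],[-1,[0,0,0],[0,0,0]]]' 50
python3 -m handwheel '[[-1,[0,0,0],[0,0,0]],[-1,[0,0,0],[0,0,0]],[-1,[0,0,0],[0,0,0]],[-1,[0,0,0],[0,0,0]],[-1,[0,0,0],[0,0,0]]]'
```

```text
11.195358848157078 0.036115754052377665
t: 2.23
tcp_pos: [0.5313, -0.2122, 0.113]
tool_rot: [-179.8, 0.2, 21.0]
contact_force: [-0.2, -0.3, -0.6]
gripper_width: 0.999
grasp_force: 0.0
t: 2.65
tcp_pos: [0.5352, -0.2129, 0.1187]
tool_rot: [179.9, -0.1, 21.1]
contact_force: [0.6, 0.4, 0.7]
gripper_width: 0.794
grasp_force: 0.0
t: 3.07
tcp_pos: [0.5345, -0.2124, 0.1176]
tool_rot: [179.9, -0.1, 21.1]
contact_force: [-0.5, 0.6, 5.9]
gripper_width: 0.633
grasp_force: 50.0
```

```bash
python3 -m handwheel '[[-1,[0,0,-0.008],[0,0,0]],[-1,[0,0,-0.025],[0,0,0]],[-1,[0,0,-0.05],[0,0,-0.08]],[-1,[0,0,-0.075],[0,0,-0.16]],[-1,[0,0,-0.1],[0,0,-0.24]]]'
python3 -m handwheel '[[-1,[0.008,-0.012,0],[0,0,0]],[-1,[0.024,-0.036,0],[0,0,0]],[-1,[0.042,-0.063,0],[0,0,0]],[-1,[0.06,-0.091,0],[0,0,0]],[-1,[0.078,-0.119,0],[0,0,0]]]'
python3 -m handwheel '[[-1,[0.017,-0.026,0],[0,0,0]],[-1,[0.034,-0.052,0],[0,0,0]],[-1,[0.052,-0.079,0],[0,0,0]],[-1,[0.069,-0.105,0],[0,0,0]],[-1,[0.086,-0.131,0],[0,0,0]]]'
python3 -m handwheel '[[-1,[0.017,-0.026,0],[0,0,0]],[-1,[0.035,-0.053,0],[0,0,0]],[-1,[0.052,-0.079,0],[0,0,0]],[-1,[0.064,-0.097,0],[0,0,0]],[-1,[0.071,-0.108,0],[0,0,0]]]'
python3 -m handwheel '[[-1,[0,0,0],[0,0,0]],[-1,[0,0,0],[0,0,0]],[-1,[0,0,0],[0,0,0]],[-1,[0,0,0],[0,0,0]],[-1,[0,0,0],[0,0,0]]]'
python3 - <<'E'
from h import *
o=get_obs();print(o['tcp_pos'],o['tool_rot'],o['contact_force'])
im,d,p=shot('wrist');a=cv2.imwrite('pics/w2.png',im[:,:,::-1]);print(p)
im,d,p=shot('side');cv2.imwrite('pics/s2.png',cv2.resize(im[240:440,250:490],None,fx=3,fy=3,interpolation=2)[:,:,::-1])
im,d,p=shot('top')
E
```

```text
t: 3.48
tcp_pos: [0.5325, -0.2115, 0.2159]
tool_rot: [-179.8, 0.1, 35.1]
contact_force: [0.8, 0.9, -3.5]
gripper_width: 0.636
grasp_force: 50.0
t: 3.9
tcp_pos: [0.528, -0.0674, 0.214]
tool_rot: [-179.8, 0.1, 34.6]
contact_force: [0.5, 0.6, -4.2]
gripper_width: 0.636
grasp_force: 50.0
t: 4.32
tcp_pos: [0.5234, 0.0891, 0.214]
tool_rot: [-179.9, 0.2, 34.7]
contact_force: [1.0, -0.1, -4.6]
gripper_width: 0.639
grasp_force: 50.0
t: 4.73
tcp_pos: [0.5202, 0.2189, 0.2141]
tool_rot: [-179.9, 0.2, 34.8]
contact_force: [0.5, 1.0, -4.4]
gripper_width: 0.636
grasp_force: 50.0
t: 5.15
tcp_pos: [0.5225, 0.2146, 0.2164]
tool_rot: [180.0, 0.0, 34.7]
contact_force: [0.5, 0.1, -3.5]
gripper_width: 0.633
grasp_force: 50.0
[0.52245864 0.21464788 0.21644949] [1.79991714e+02 3.61776874e-02 3.47121528e+01] [ 0.5337036   0.10996455 -3.51940412]
{'K': array([[371.64829954,   0.        , 313.59706868],
       [  0.        , 371.64829954, 244.69181638],
       [  0.        ,   0.        ,   1.        ]]), 'eye': array([0.58860174, 0.2604653 , 0.34565245]), 'orientation': array([-1.81900050e+01, -3.82666940e-02, -5.52599029e+01])}
```

View pics/w2.png

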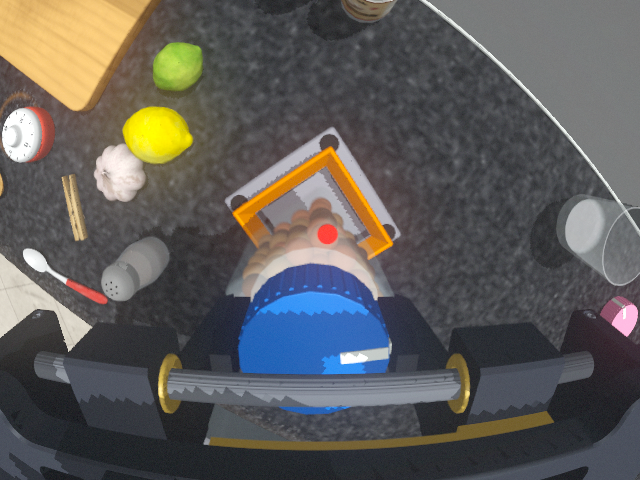

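View pics/s2.png

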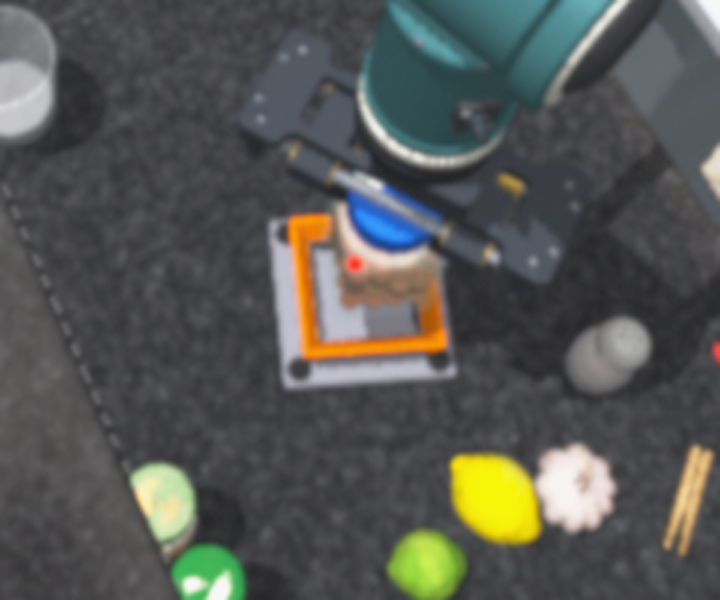

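Wrist view: dot at (327,234). Brace plate corners are near (334,128), (400,236) and (226,200), lip corners near (330,149), (394,243) and (233,214). The side view shows the jar hanging upright over the brace. Checking offset and yaw.

```bash
python3 - <<'E'
from h import *
D=dict(np.load('pics/wrist.npz'))
im=D['im'].astype(int)
c0=np.array([.5215,.2134])
v,u=np.mgrid[:480,:640]
rd=(im[...,0]>180)&(im[...,1]<70)&(im[...,2]<70)&(np.hypot(u-327,v-234)<20)
q=fatz(D,(u[rd].mean(),v[rd].mean()),.189)[:2];d=q-c0;print('dot',q.round(4),rd.sum(),np.degrees(np.arctan2(d[1],d[0])),np.hypot(*d))
P=[fatz(D,x,.008)[:2] for x in((226,200),(334,128),(400,236))];print('plate',np.round(P,4),'ctr',(P[0]+P[2])/2)
for a,b in((0,1),(1,2)): e=P[b]-P[a];print(np.hypot(*e),np.degrees(np.arctan2(e[1],e[0])))
Q=[fatz(D,x,.046)[:2] for x in((233,214),(331,149),(394,243))];print('lip',np.round(Q,4),'ctr',(Q[0]+Q[2])/2)
for a,b in((0,1),(1,2)): e=Q[b]-Q[a];print(np.hypot(*e),np.degrees(np.arctan2(e[1],e[0])))
# line
L=[fatz(D,x,.229)[:2] for x in((341,358),(390,353))];e=L[1]-L[0];print('line',np.degrees(np.arctan2(e[1],e[0])),L,'depth lid',D['d'][340,290])
lid=fatz(D,(316,338),.229);print(lid)
# side orange
h=cv2.cvtColor(D['im'],cv2.COLOR_RGB2HSV);m=(h[...,0]>8)&(h[...,0]<20)&(h[...,1]>200)&(v<265)&(v>140)&(u>225)&(u<400)
X=np.array([fatz(D,x,.046)[:2] for x in np.c_[u[m],v[m]]]);hl=cv2.convexHull((X*1000).astype(np.float32)).reshape(-1,2);print(hl.round(0).tolist())
E
```

```text
dot [0.5537 0.229 ] 166 25.92378230173035 0.03579461686564903
plate [[0.487  0.29  ]
 [0.5982 0.2447]
 [0.5524 0.1334]] ctr [0.51969261 0.21173922]
0.1201627010956109 -22.17889030059817
0.12029811021924848 -112.39873404052426
lip [[0.4915 0.2754]
 [0.5819 0.2386]
 [0.5485 0.1482]] ctr [0.52001057 0.21177084]
0.09755750758566213 -22.116956509479444
0.09644137207751179 -110.26026012853069
line -50.0235269216551 [array([0.52573966, 0.20406631]), array([0.53790817, 0.18955234])] depth lid 0.13278288
[0.52790479 0.21720126 0.229     ]
[[583.0, 240.0], [582.0, 242.0], [575.0, 244.0], [503.0, 273.0], [498.0, 275.0], [492.0, 277.0], [491.0, 275.0], [485.0, 259.0], [483.0, 254.0], [532.0, 155.0], [535.0, 153.0], [540.0, 151.0], [543.0, 150.0], [547.0, 149.0], [548.0, 150.0], [554.0, 165.0], [583.0, 237.0]]
```

Jar yaw is about -20°, brace -22°, centre offset under 2 mm, well inside the flare. Descending with a small correction.

```bash
python3 -m handwheel '[[-1,[-0.001,-0.001,0.01],[0,0,0.03]],[-1,[-0.001,-0.001,0.022],[0,0,0.03]],[-1,[-0.001,-0.001,0.034],[0,0,0.03]],[-1,[-0.001,-0.001,0.044],[0,0,0.03]],[-1,[-0.001,-0.001,0.052],[0,0,0.03]]]'
python3 -m handwheel '[[-1,[0,0,0.005],[0,0,0]],[-1,[0,0,0.01],[0,0,0]],[-1,[0,0,0.015],[0,0,0]],[-1,[0,0,0.02],[0,0,0]],[-1,[0,0,0.025],[0,0,0]]]'
python3 -m handwheel '[[-1,[0,0,0.003],[0,0,0]],[-1,[0,0,0.006],[0,0,0]],[-1,[0,0,0.009],[0,0,0]],[-1,[0,0,0.011],[0,0,0]],[-1,[0,0,0.012],[0,0,0]]]'
```

```text
t: 5.72
tcp_pos: [0.5202, 0.2158, 0.1626]
tool_rot: [-180.0, 0.1, 33.1]
contact_force: [-0.5, 0.1, -3.4]
gripper_width: 0.634
grasp_force: 50.0
t: 6.13
tcp_pos: [0.5215, 0.2163, 0.1397]
tool_rot: [180.0, -0.1, 33.1]
contact_force: [-0.3, 0.2, -3.9]
gripper_width: 0.635
grasp_force: 50.0
t: 6.55
tcp_pos: [0.5212, 0.2163, 0.1277]
tool_rot: [-180.0, -0.0, 33.1]
contact_force: [-0.1, -0.7, -1.7]
gripper_width: 0.639
grasp_force: 50.0
```

```bash
python3 -m handwheel '[[-1,[0,0,0.001],[0,0,0]],[-1,[0,0,0.002],[0,0,0]],[-1,[0,0,0.002],[0,0,0]],[-1,[0,0,0.002],[0,0,0]],[-1,[0,0,0.002],[0,0,0]]]'
python3 - <<'E'
from h import *
o=get_obs();print(o['tcp_pos'],o['contact_force'])
im,d,p=shot('wrist');v,u=np.mgrid[:480,:640];i=im.astype(int)
im2,d2,p2=shot('side')
a=im[120:420,160:480];b=cv2.resize(im2[290:390,320:420],None,fx=3,fy=3,interpolation=2)
cv2.imwrite('pics/w3.png',np.hstack([a,b])[:,:,::-1])
E
```

```text
t: 6.97
tcp_pos: [0.5214, 0.2164, 0.1263]
tool_rot: [180.0, -0.1, 33.1]
contact_force: [-0.8, 0.2, 0.0]
gripper_width: 0.633
grasp_force: 50.0
[0.52141239 0.21642227 0.12626051] [-0.81256877  0.18594591  0.04535988]
```

View pics/w3.png

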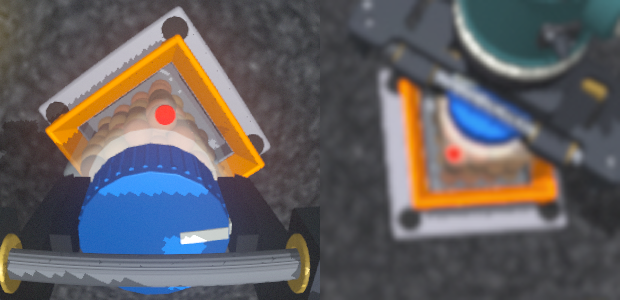

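The jar stands square in the socket. Contact force went from -3.9 N to 0, and the height matches the 8 mm floor (TCP 0.1263 against 0.1256 expected). Unscrewing now.

```bash
python3 -m handwheel '[[-1,[0,0,0],[0,0,-0.06]],[-1,[0,0,0],[0,0,-0.14]],[-1,[0,0,0],[0,0,-0.22]],[-1,[0,0,0],[0,0,-0.31]],[-1,[0,0,0],[0,0,-0.4]]]' 55
python3 -m handwheel '[[-1,[0,0,0],[0,0,-0.08]],[-1,[0,0,0],[0,0,-0.16]],[-1,[0,0,0],[0,0,-0.24]],[-1,[0,0,0],[0,0,-0.32]],[-1,[0,0,0],[0,0,-0.4]]]'
python3 -m handwheel '[[-1,[0,0,0],[0,0,-0.08]],[-1,[0,0,0],[0,0,-0.16]],[-1,[0,0,0],[0,0,-0.24]],[-1,[0,0,0],[0,0,-0.32]],[-1,[0,0,0],[0,0,-0.4]]]'
python3 - <<'E'
from h import *
o=get_obs();print(o['tcp_pos'],o['contact_force'],o['wrist_torque'])
im,d,p=shot('wrist');cv2.imwrite('pics/w4.png',im[100:,:,::-1])
E
```

```text
t: 7.48
tcp_pos: [0.5216, 0.2158, 0.1261]
tool_rot: [180.0, -0.0, 56.2]
contact_force: [0.0, -0.3, 0.4]
gripper_width: 0.631
grasp_force: 55.0
t: 7.9
tcp_pos: [0.5209, 0.216, 0.126]
tool_rot: [-180.0, 0.0, 79.1]
contact_force: [-1.4, 0.3, 1.8]
gripper_width: 0.633
grasp_force: 55.0
t: 8.32
tcp_pos: [0.5204, 0.2159, 0.126]
tool_rot: [-179.9, -0.0, 102.0]
contact_force: [-4.3, -0.5, 2.9]
gripper_width: 0.639
grasp_force: 55.0
[0.52038357 0.21589586 0.12597637] [-4.25615    -0.47422807  2.94895998] [-0.16565586  0.51631337 -0.37628312]
```

View pics/w4.png

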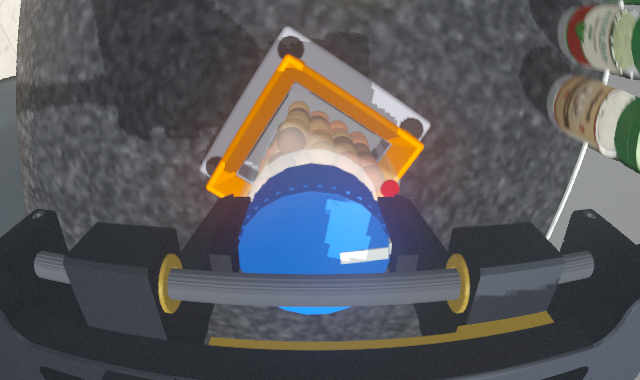

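```bash
python3 - <<'E'
from h import *
D=dict(np.load('pics/wrist.npz'));im=D['im'].astype(int);v,u=np.mgrid[:480,:640]
rd=(im[...,0]>150)&(im[...,1]<70)&(im[...,2]<80)&(np.hypot(u-390,v-288)<15)
print(rd.sum(),u[rd].mean(),v[rd].mean())
q=fatz(D,(u[rd].mean(),v[rd].mean()),.100)[:2]
yaw=102.0
for off in((0,0),(-.0013,-.0010)):
    a=np.radians(yaw-21.1);c=np.cos(a);s=np.sin(a);o=np.array([c*off[0]-s*off[1],s*off[0]+c*off[1]])
    c0=np.array([.5204,.2159])+o;d=q-c0;print(c0,'dot ang',np.degrees(np.arctan2(d[1],d[0])),np.hypot(*d))
L=[fatz(D,x,.14)[:2] for x in((341,358),(390,353))];e=L[1]-L[0];print('line',np.degrees(np.arctan2(e[1],e[0])),L)
E
```

```text
36 393.97222222222223 285.6388888888889
[0.5204 0.2159] dot ang 26.843448771181542 0.038103685326107896
[0.52118181 0.2144582 ] dot ang 29.310164538552087 0.03809246775139907
line 17.4023109460556 [array([0.53043914, 0.21601343]), array([0.5482685, 0.2216016])]
```

The lid holds without slip (the line stays at the same place in the image) and is about 11° short of the dot. Turning a further 0.26 rad, then a small test lift.

```bash
python3 -m handwheel '[[-1,[0,0,0],[0,0,-0.07]],[-1,[0,0,0],[0,0,-0.14]],[-1,[0,0,0],[0,0,-0.2]],[-1,[0,0,0],[0,0,-0.26]],[-1,[0,0,0],[0,0,-0.26]]]'
python3 - <<'E'
from h import *
o=get_obs();print(o['tool_rot'],o['wrist_torque'])
im,d,D=shot('wrist');im=im.astype(int);v,u=np.mgrid[:480,:640]
L=[fatz(D,x,.14)[:2] for x in((341,358),(390,353))];e=L[1]-L[0];print('line',np.degrees(np.arctan2(e[1],e[0])))
P=[fatz(D,x,.1)[:2] for x in((0,0),)]
rd=(im[...,0]>150)&(im[...,1]<70)&(im[...,2]<80)&(v<360);print(rd.sum(),u[rd].mean(),v[rd].mean())
E
python3 -m handwheel '[[-1,[0,0,-0.002],[0,0,0]],[-1,[0,0,-0.004],[0,0,0]],[-1,[0,0,-0.006],[0,0,0]],[-1,[0,0,-0.006],[0,0,0]],[-1,[0,0,-0.006],[0,0,0]]]'
```

```text
t: 8.78
tcp_pos: [0.5205, 0.2157, 0.1261]
tool_rot: [-179.9, 0.0, 116.7]
contact_force: [-3.6, -1.7, 4.9]
gripper_width: 0.637
grasp_force: 55.0
[-1.79911047e+02  5.04818561e-03  1.16738239e+02] [-0.4008653   0.64233219 -0.17306059]
line 32.1124133165198
0 nan nan
t: 9.25
tcp_pos: [0.5211, 0.2161, 0.1317]
tool_rot: [-180.0, 0.0, 116.7]
contact_force: [-0.7, -1.1, -0.6]
gripper_width: 0.635
grasp_force: 55.0<stdin>:6: RuntimeWarning: Mean of empty slice.
  ret = ret.dtype.type(ret / rcount)
```

The thread let go: 5.6 mm of lift with only 0.6 N of load, where the jar showed about 4 N. Lifting straight up to about 22 mm above the mouth.

```bash
python3 -m handwheel '[[-1,[0,0,-0.005],[0,0,0]],[-1,[0,0,-0.011],[0,0,0]],[-1,[0,0,-0.017],[0,0,0]],[-1,[0,0,-0.023],[0,0,0]],[-1,[0,0,-0.028],[0,0,0]]]'
python3 -m handwheel '[[-1,[0,0,-0.005],[0,0,0]],[-1,[0,0,-0.009],[0,0,0]],[-1,[0,0,-0.012],[0,0,0]],[-1,[0,0,-0.012],[0,0,0]],[-1,[0,0,-0.012],[0,0,0]]]'
python3 - <<'E'
from h import *
o=get_obs();print(o['tcp_pos'],o['tool_rot'],o['contact_force'],o['joint_vel'].round(1))
im,d,p=shot('wrist');im2,d2,p2=shot('side')
b=cv2.resize(im2[260:400,300:430],None,fx=3,fy=3,interpolation=2)
a=np.zeros((480,390,3),np.uint8);a[:420]=b
cv2.imwrite('pics/w5.png',np.hstack([im[:,120:520],a])[:,:,::-1])
E
```

```text
t: 9.67
tcp_pos: [0.5221, 0.2166, 0.1615]
tool_rot: [179.8, 0.0, 116.8]
contact_force: [0.9, 0.8, -0.4]
gripper_width: 0.639
grasp_force: 55.0
t: 10.08
tcp_pos: [0.5212, 0.2162, 0.1719]
tool_rot: [180.0, 0.0, 116.8]
contact_force: [0.6, -0.0, 0.0]
gripper_width: 0.632
grasp_force: 55.0
[0.52117072 0.21620677 0.17189816] [1.79977306e+02 1.63134318e-03 1.16759260e+02] [ 0.5565504  -0.00141735  0.03722882] [-0.1  0.4  0.5  0.1 -0.1  0. ]
```

View pics/w5.png

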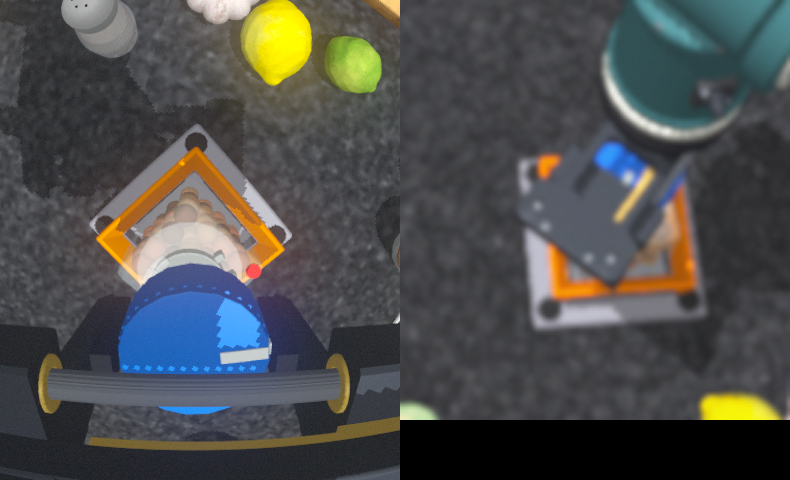

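The jar stays seated in the brace with its open neck visible at (190,260). The lid is held level above it, and the white line lies toward the red dot at (253,271). Handing in.

```bash
python3 -c "
from station import r
print(r.close_job())"
```

```text
the job is handed in; nothing more can be done
None
```

I've handed the job in at about 10 s of the 45: the closed jar went to the bottom of the brace, and I unscrewed the blue lid to about the red dot (estimated 1.3–1.4 rad). I lifted it straight up and it is held level about 22 mm above the mouth. The jar still stands in the brace, and I kept clear of the tumbler, shaker and tin but made no final check of them.

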